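# Check the centrifuge rotor and lift it out level for cleaning

## Robot

A 6-joint arm with a two-finger parallel gripper is mounted at the origin on the work surface. World frame = base frame: x ahead of the robot, y to its left, z up, the work surface at z = 0. Lengths are in m, angles in rad, forces in N, time in s.
With the tool pointing down it reaches from about 0.275 to 0.775 m from the base axis. Payload 14.6 kg.
Tool frame: the origin (TCP) lies between the finger pads, 19 mm behind the fingertips; this is the grasp point; z points along the fingers, y is the line along which they close (so a half turn about z gives the same grasp; the last joint's range is limited). The gripper opens to 85 mm and grips with 20 to 120 N. Pads are 22 mm wide; open, the fingers measure 114 mm over their backs; the gripper's body (76 mm by 85 mm) begins 54 mm behind the grasp point. The pads swing forward as they close: fully open they stand 13 mm farther back than shut.
Start: joints at [1.13, 0.263, -0.048, 1.259, 0, 1.415], TCP at [0.148, 0.504, 0.25] pointing down, gripper open.
Joint ranges: [-2.65, 2.65], [-0.89, 1.7], [-1.18, 1.37], [-2.13, 2.11], [-1.35, 1.29], [-3.14, 3.14]. Speed limits (rad/s): [1.89, 1.89, 2.57, 2.79, 3.14, 3.14].

## Interface

Orientations are given as a rotation vector (axis times angle).
In Python, from workcell import bot gives the robot as it stands. The module is installed in compiled form; this text tells all that it offers.
- The arm moves only by the tool step_arm, never from a script. Its argument "targets" is a list of rows, each a list of 3 entries, a list of its own where there are three numbers: the finger opening in mm, from 0 to 85.4, then the shift along the tool's x, y, z in mm, then the turn, a rotation vector about the tool's x, y, z in rad. A call has 1 to 20 rows; each row is the pose to reach, as a shift and turn from the pose commanded when the call began, along the tool's axes at that moment; what a row does not reach only later rows make up. A row lasts 1/10 s, in which the tool goes at most 50 mm and 8.59 degrees, less where a joint would pass 70% of its speed; a pose out of reach is approached as far as the arm can. A call with a gripper value outside its range is refused whole. The fingers move at their own pace and stop on an object; "force" is the grip in N (left out, the last holds). Time passes only in rows, so rows that repeat a pose let the fingers close. It gives the time, the measured TCP pose, the force, the opening and the grip force at its end, in the units of the state.
- bot.sense(): the state, without advancing time (a new reading comes with each control period).
- bot.camera(name): name is "scene" or "top"; returns a dict with "image" (400x640x3 uint8, red, green, blue), "range_z" (400x640 float32, m along the optical axis (not along the pixel's ray), 0 where there is no reading), "K" (3x3 intrinsics, pixels), "rvec" (rotation vector, rad) and "tvec" (3), from world to camera coordinates, as OpenCV has them. Camera axes: x right, y down, z forward; pixel columns grow to the right and rows downward; lengths in m; the calibration is good to about 2 mm. A picture is of the moment at which its call begins.
- bot.hand_in(): hands the job in; it is judged then, once.
The state is a dict: "time": time; "joint_positions": joint angles; "qd": joint speeds; "effort": joint torques, N m; "position": TCP position; "eef_rot": TCP orientation; "ft_force": force on the tool from outside, world axes, zero at the start; "ft_torque": the same for the moment, N m; "gripper_width": finger opening in m; "grasp_force": force on a finger pad.
Only numpy, scipy, OpenCV 4.12 (cv2) and the standard library are available. Lean on these libraries where they do the work, as an engineer would, in place of code of your own. Each camera call takes 0.05 s, during which the arm holds its last target. There are 200 camera calls.

## Task

I want to wipe out the bowl of the open microcentrifuge. First turn the rotor by hand through at least one full turn, either way, while it sits on its drive, to check that it runs freely; then lift it up off the drive, keeping it level. The program finishes while still holding the rotor in the gripper, steady and level, with its underside about a hand's width (8 cm) or more above the rim of the casing; leave the other things on the bench where they are.

Things in the scene. Friction and masses are not known exactly. Their poses are not given: they have to be found in the camera images.
- centrifuge: Benchtop microcentrifuge, fixed: white casing 270 x 210 mm (its x -115 to 155, y -105 to 105 mm), flat top 105 mm above the bench with a round open bowl, 164 mm wide, 75 mm deep. Origin on the bench exactly under the rotor's axis; z up; x points to its back, where the open lid stands.
- lid_top (a point): Middle of the top edge of the centrifuge's open lid, 310 mm above the bench. The lid (215 mm long, 200 mm wide, 16 mm thick) is fixed, hinged at the casing's top 113 mm behind the rotor's axis, and leans back 20 degrees from vertical.
- bowl_rim (a point): Centre of the bowl's mouth, on the rotor's axis, level with the casing's flat top (105 mm above the bench).
- rotor: Loose aluminium rotor, a dish 136 mm wide with twelve empty tube places, 0.4 to 0.65 kg, balanced about its axis. Origin: centre of its underside, 45 mm above the bench at the start; z up. Rim 50 mm above the origin, top face dished inside it; on the hub a black bar grip, its top 90 mm above the origin. 14 mm free to the bowl's wall all round. Random yaw.
- rotor_grip (a point): Middle of the rotor's bar grip, on its axis, 73 mm above the rotor's origin: 17 mm below the grip's top and 23 mm above the rotor's rim; a good TCP point. Axes as the rotor: the bar is 46 mm long along x and 24 mm thick along y, with flat sides; close the fingers along y.
- spindle (a joint): Angle (rad) of the drive flange under the rotor about the vertical: 0 at the start, growing counter-clockwise from above, no end stops, slight friction (0.04 N m), stays where left. The rotor rests loosely on it: a 12 mm high key on the flange sits in a slot under the rotor with 1 mm play, so both turn together (play 0.05 rad) until the rotor is lifted straight off.
- tube_rack: Bystander, leave alone: loose white tube rack 75 x 150 mm, 50 mm high with its tubes, in front of the centrifuge. Origin at the centre of its underside.
- tip_box: Bystander, leave alone: loose box of pipette tips with clear lid, 86 x 124 mm, 70 mm high, beside the tube rack. Origin at the centre of its underside.
- flask: Bystander, leave alone: loose conical glass flask, 82 mm wide at the foot, 119 mm high, on the far side of the centrifuge. Origin at the centre of its underside.
- timer: Bystander, leave alone: loose flat bench timer 62 x 62 x 16 mm, on the far side of the centrifuge. Origin at the centre of its underside.
Mind the look-alikes: they are no part of the job. Of the things that look like the rotor, the middle-sized one is meant.

How it is judged:
By the outcome, as a careful person would: the job done as asked, in the order asked, and still so for the second after the job is handed in, while the arm keeps its last pose, push and grip.
It also fails if it takes over 72 s, if anything falls off the work surface, if the arm or the gripper's body presses on something with over 40 N, if the wrist force passes 120 N, or if a joint passes its speed limit or range.

## Working session

There is one attempt and no reset: what is moved stays moved. The work goes in short steps, Python scripts to look and compute and a tool call to move; the robot and the scene stay as the last step left them, time stands still between calls to the robot, and variables do not carry over. Pictures are saved under pics/ and viewed, at most 10 in all, crops included, and the job is handed in when it is done.

Besides the shell and the picture viewer there is one more tool, called after "Emit:" by a JSON object that holds its "fn" and its "kwargs", one argument or row to a line. step_arm: Moves the arm, as the interface text tells. Its arguments: {"type":"object","properties":{"targets":{"type":"array"},"force":{"type":"number"}},"required":["targets"]}

```bash
mkdir -p pics; python3 - <<'E'
from workcell import bot
import cv2,numpy as np
print(bot.sense())
for n in("scene","top"):
    c=bot.camera(n); np.savez(n+".npz",**c); cv2.imwrite(f"pics/{n}0.png",c["image"][:,:,::-1])
    print(n,c["K"].tolist(),c["rvec"],c["tvec"])
E
```

```text
{'time': 0.0, 'joint_positions': array([ 1.12967446e+00,  2.63551970e-01, -4.89376277e-02,  1.25942160e+00,
        1.86606860e-05,  1.41553145e+00]), 'qd': array([ 0.00164642,  0.00147022,  0.00030775, -0.00085622, -0.00028698,
        0.00036092]), 'effort': array([-2.36348780e-03, -6.37625456e+01,  3.84577596e+01,  1.35605721e-02,
       -2.23772531e-04, -1.62563243e-06]), 'position': array([0.14790905, 0.5034619 , 0.24950979]), 'eef_rot': array([-4.47446620e-01, -3.10921585e+00,  1.66515155e-03]), 'ft_force': array([-0.49072197, -0.95395803, -0.38164872]), 'ft_torque': array([0.01934122, 0.00642111, 0.02610545]), 'grasp_force': 0.0, 'gripper_width': 0.0854294035500539}
scene [[472.9088285497799, 0.0, 320.36701169434093], [0.0, 472.9088285497799, 196.2281054691435], [0.0, 0.0, 1.0]] [ 0.71262779  2.66975638 -1.06276161] [ 0.48139184 -0.058351    1.67298626]
top [[482.88954573258036, 0.0, 317.92376966164716], [0.0, 482.88954573258036, 202.1561448754936], [0.0, 0.0, 1.0]] [ 2.20304683 -2.18286494  0.03371121] [-0.02916215  0.55515291  1.32031375]
```

View pics/scene0.png

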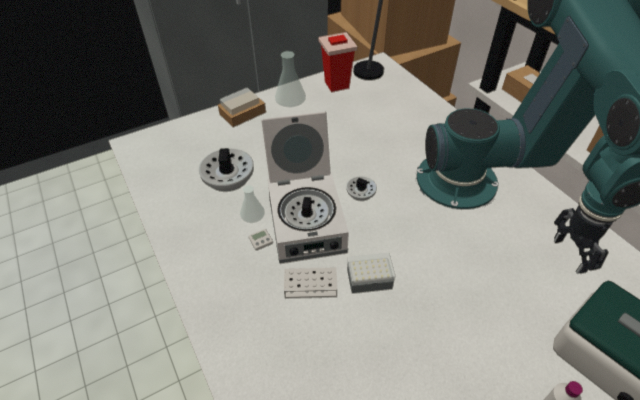

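View pics/top0.png

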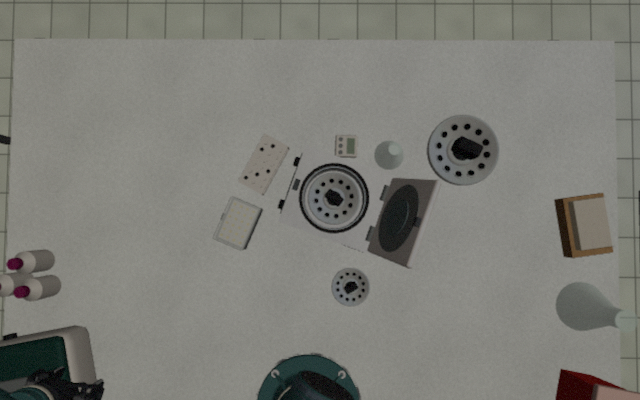

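The rotor sits in the centrifuge bowl: top image about (334,198), scene image about (306,208). The look-alikes are at top (463,150), which is larger, and (350,287), which is smaller. The lid is on the right in the top view. Next I'll measure the axis and the bar's yaw.

```bash
cat > h.py <<'E'
import numpy as np,cv2
def cloud(c):
    K=c["K"];R=cv2.Rodrigues(c["rvec"])[0];t=np.ravel(c["tvec"]);z=c["range_z"]
    v,u=np.indices(z.shape)
    P=np.stack([(u-K[0,2])*z/K[0,0],(v-K[1,2])*z/K[1,1],z],-1)
    return (P-t)@R, z>0
E
python3 - <<'E'
from h import *
cs={n:np.load(n+".npz") for n in("scene","top")}
im=cs["top"]["image"][150:250,270:450,::-1]; cv2.imwrite("pics/crop.png",cv2.resize(im,None,fx=4,fy=4,interpolation=cv2.INTER_CUBIC))
W,ok=cloud(cs["top"]); c0=W[198,334]; print(c0, W[198,302],W[185,395])
# bowl opening: casing top pixels with z~.105 around
for n,c in cs.items():
    W,ok=cloud(c); r=np.hypot(*(W[...,:2]-c0[:2]).transpose(2,0,1))
    m=ok&(r<.04)&(W[...,2]>.118)&(W[...,2]<.15); p=W[m]
    q=p[:,:2]; (cx,cy),s,a=cv2.minAreaRect((q*1000).astype(np.float32))
    e=np.linalg.eigh(np.cov(q.T)); print(n,m.sum(),"bar",cx,cy,s,a,q.mean(0),"pca",e[0],np.arctan2(*e[1][::-1,1]),"z",np.percentile(p[:,2],[5,50,95]))
    m=ok&(r<.085)&(W[...,2]>.085)&(W[...,2]<.1); print(" rim circle",cv2.minEnclosingCircle((W[m][:,:2]*1000).astype(np.float32)),m.sum())
    m=ok&(r>.06)&(r<.2)&(W[...,2]>.099)&(W[...,2]<.112); print(" casing",cv2.minAreaRect((W[m][:,:2]*1000).astype(np.float32)),m.sum())
    m=ok&(r<.3)&(W[...,2]>.28)&(W[...,2]<.33); print(" lid top",W[m].mean(0) if m.any() else 0)
E
```

```text
[ 0.56074559 -0.06580675  0.13601945] [0.56165457 0.01572151 0.10496941] [ 0.59378839 -0.21648083  0.14656926]
scene 120 bar 566.3927612304688 -62.05005645751953 (50.75468826293945, 24.675216674804688) 53.84749221801758 [ 0.56811734 -0.05855826] pca [5.05751026e-05 2.10630245e-04] 0.8905540254835718 z [0.11983261 0.13283071 0.13800908]
 rim circle ((561.484619140625, -69.47282409667969), 81.05957794189453) 890
 casing ((592.4180297851562, -92.45399475097656), (274.5230407714844, 281.0633239746094), 70.90201568603516) 2633
 lid top [ 0.50502756 -0.24294204  0.29743005]
top 177 bar 562.4691162109375 -64.08977508544922 (45.96770477294922, 23.954036712646484) 53.01424026489258 [ 0.56201002 -0.06433416] pca [4.87279661e-05 1.73837848e-04] 0.8890423816844643 z [0.13019633 0.13504476 0.13934527]
 rim circle ((562.6864624023438, -64.54035186767578), 82.61397552490234) 1494
 casing ((584.7247314453125, -92.746337890625), (269.7818908691406, 271.1893310546875), 71.10900115966797) 4509
 lid top [ 0.4991044  -0.2458111   0.30250022]
```

View pics/crop.png

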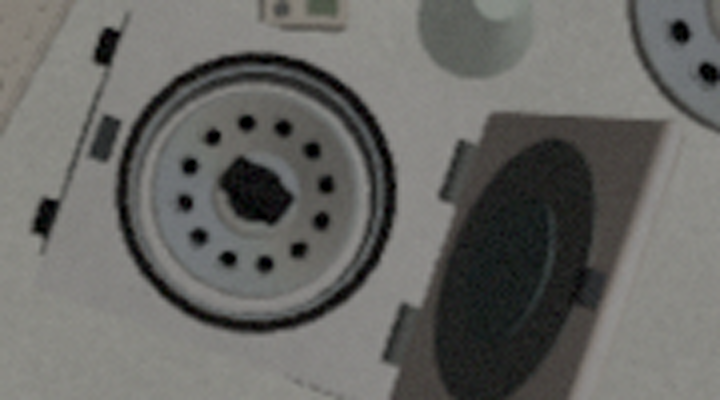

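```bash
cat >> h.py <<'E'
from scipy.spatial.transform import Rotation as Rot
def go(s,p,yaw):
    "tool-frame shift (mm) and turn for TCP at p, vertical, tool y at world angle yaw"
    R=Rot.from_rotvec(s["eef_rot"]); y=np.array([np.cos(yaw),np.sin(yaw),0]);z=np.array([0,0,-1.])
    T=Rot.from_matrix(np.c_[np.cross(y,z),y,z])
    return (R.inv().apply(np.array(p)-s["position"])*1000).round(1),(R.inv()*T).as_rotvec().round(4)
def rep(s):
    R=Rot.from_rotvec(s["eef_rot"]).as_matrix()
    print("t",round(s["time"],2),"p",s["position"].round(4),"yaw_y",np.arctan2(R[1,1],R[0,1]).round(4),"tilt",R[:2,2].round(4),"q",s["joint_positions"].round(3),"F",s["ft_force"].round(1),"T",s["ft_torque"].round(2),"w",s["gripper_width"].round(4),"g",s["grasp_force"])
E
python3 - <<'E'
from h import *
from workcell import bot
s=bot.sense();rep(s);print(go(s,[.5625,-.064,.25],.89-np.pi/2))
E
```

```text
Traceback (most recent call last):
  File "h.py", line 15, in rep
    print("t",round(s["time"],2),"p",s["position"].round(4),"yaw_y",np.arctan2(R[1,1],R[0,1]).round(4),"tilt",R[:2,2].round(4),"q",s["joint_positions"].round(3),"F",s["ft_force"].round(1),"T",s["ft_torque"].round(2),"w",s["gripper_width"].round(4),"g",s["grasp_force"])
                                                                                                                                                                                                                            ^^^^^^^^^^^^^^^^^^^^^^^^
AttributeError: 'float' object has no attribute 'round'
```

```bash
sed -i 's/s\["gripper_width"\].round(4)/round(s["gripper_width"],4)/' h.py
python3 - <<'E'
from h import *
from workcell import bot
s=bot.sense();rep(s);print(go(s,[.5625,-.064,.25],.89-np.pi/2))
E
```

```text
t 0.1 p [0.1479 0.5035 0.2496] yaw_y 1.285 tilt [-0.0004 -0.0009] q [ 1.13   0.264 -0.049  1.259  0.     1.416] F [ 0.5  0.2 -0.3] T [-0.03  0.02 -0.05] w 0.0855 g 0.0
(array([-5.578e+02, -4.276e+02, -1.000e-01]), array([-8.0000e-04,  8.0000e-04,  1.9658e+00]))
```

Emit:
{"fn": "step_arm", "kwargs": {
  "targets": [
    [85,[-139,-107,0],[0,0,0.49]],
    [85,[-139,-107,0],[0,0,0.49]],
    [85,[-139,-107,0],[0,0,0.49]],
    [85,[-139,-107,0],[0,0,0.49]],
    [85,[-279,-214,0],[0,0,0.98]],
    [85,[-279,-214,0],[0,0,0.98]],
    [85,[-279,-214,0],[0,0,0.98]],
    [85,[-279,-214,0],[0,0,0.98]],
    [85,[-418,-321,0],[0,0,1.47]],
    [85,[-418,-321,0],[0,0,1.47]],
    [85,[-418,-321,0],[0,0,1.47]],
    [85,[-418,-321,0],[0,0,1.47]],
    [85,[-558,-427.5,0],[0,0,1.966]],
    [85,[-558,-427.5,0],[0,0,1.966]],
    [85,[-558,-427.5,0],[0,0,1.966]],
    [85,[-558,-427.5,0],[0,0,1.966]],
    [85,[-558,-427.5,0],[0,0,1.966]],
    [85,[-558,-427.5,0],[0,0,1.966]]
  ]
}}

```text
time: 1.9
position: [0.5626, -0.0639, 0.2494]
eef_rot: [-2.835, -1.351, 0.001]
ft_force: [-0.2, 0.3, -0.9]
gripper_width: 0.0846
grasp_force: 0.0
```

```bash
python3 - <<'E'
from h import *
from workcell import bot
s=bot.sense();rep(s);print(go(s,[.5625,-.064,.119],.89-np.pi/2))
c=bot.camera("scene");cv2.imwrite("pics/a.png",cv2.resize(c["image"][80:300,180:440,::-1],None,fx=2.5,fy=2.5))
E
```

```text
t 1.9 p [ 0.5626 -0.0639  0.2494] yaw_y -0.6811 tilt [-0.0012  0.0005] q [-0.257  0.336  0.057  1.293  0.     1.995] F [-0.2  0.3 -0.9] T [-0.05  0.05  0.01] w 0.0846 g 0.0
(array([-1.000e-01,  1.000e-01,  1.304e+02]), array([-0.0012,  0.0004, -0.0003]))
```

View pics/a.png

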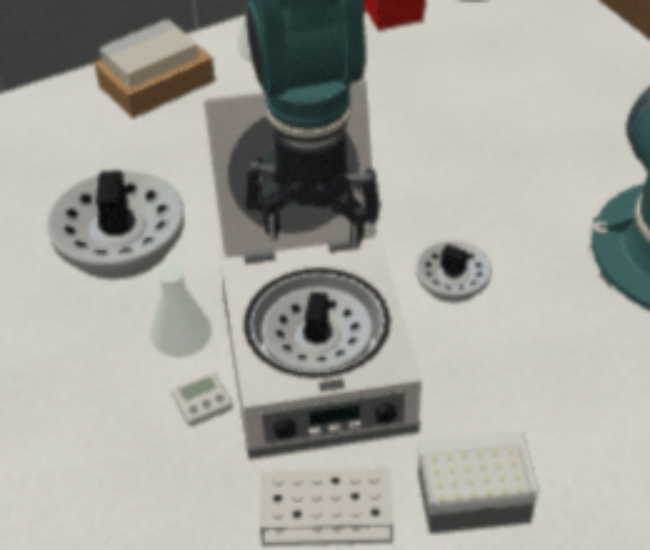

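The gripper is above the rotor with the fingers straddling the bar line. The teal wrist is close to the lid (scene crop around (300,100)). Before descending I'll check its clearance to the lid.

```bash
python3 - <<'E'
from h import *
from workcell import bot
W0,_=cloud(np.load("top.npz"))
for n,c0 in(("top",np.load("top.npz")),("scene",np.load("scene.npz"))):
    W0,ok0=cloud(c0)
    m=ok0&(np.hypot(W0[...,0]-.56,W0[...,1]+.064)<.3)&(W0[...,2]>.14)&(W0[...,1]<-.12)&(W0[...,2]<.33)
    L=W0[m]; print(n,"lid pts",len(L),"corners",L[L[:,0].argmin()],L[L[:,0].argmax()],L[L[:,1].argmin()],L[L[:,2].argmax()])
    from scipy.spatial import cKDTree
    for k in("top","scene"):
        c=bot.camera(k);W,ok=cloud(c)
        z0=cloud(np.load(k+".npz"))[0]
        ch=ok&(np.linalg.norm(W-z0,axis=-1)>.03)&(W[...,2]>.2)&(W[...,0]>.3)&(W[...,0]<.75)
        A=W[ch]-[0,0,.131]; d,i=cKDTree(L).query(A); j=d.argsort()[:5]
        print(k,len(A),"min d",d[j],A[j[0]],L[i[j[0]]])
        for h in np.arange(.15,.5,.05):
            B=A[(A[:,2]>h)&(A[:,2]<h+.05)]
            if len(B): print("  z%.2f"%h,B.min(0).round(3),B.max(0).round(3))
E
```

```text
top lid pts 3854 corners [ 0.40380512 -0.22558156  0.30569131] [ 0.6117441  -0.22219     0.14123042] [ 0.58592138 -0.2892029   0.30744776] [ 0.45538883 -0.23632616  0.31615174]
top 25666 min d [0.03963207 0.04231854 0.04292891 0.04299021 0.04366883] [ 0.41946794 -0.19995416  0.13144689] [ 0.42274674 -0.16293113  0.14520353]
  z0.15 [ 0.404 -0.265  0.15 ] [ 0.586 -0.223  0.181]
scene 14483 min d [0.04146713 0.04310275 0.05749502 0.06630097 0.10414847] [ 0.56070791 -0.23959456  0.11874092] [ 0.57920334 -0.20988277  0.14098167]
  z0.15 [ 0.499 -0.109  0.151] [ 0.628 -0.007  0.2  ]
  z0.20 [ 0.503 -0.112  0.2  ] [ 0.625 -0.008  0.25 ]
  z0.25 [ 0.531 -0.079  0.25 ] [ 0.607 -0.019  0.3  ]
  z0.30 [ 0.526 -0.077  0.3  ] [ 0.616 -0.017  0.349]
  z0.35 [ 0.529 -0.1    0.351] [ 0.623 -0.001  0.4  ]
  z0.40 [ 0.529 -0.119  0.4  ] [ 0.622 -0.002  0.45 ]
  z0.45 [ 0.3  -0.11  0.45] [0.629 0.22  0.5  ]
scene lid pts 3624 corners [ 0.40597913 -0.21953625  0.30205046] [ 0.61579455 -0.22356684  0.14548241] [ 0.58611583 -0.28744166  0.30780525] [ 0.48161179 -0.23950445  0.31403757]
top 25610 min d [0.03858026 0.03897861 0.03948405 0.03989116 0.04099621] [ 0.45789655 -0.21751301  0.14566337] [ 0.47136492 -0.1833962   0.15762509]
  z0.15 [ 0.404 -0.239  0.179] [ 0.464 -0.223  0.181]
scene 14463 min d [0.04088563 0.04273782 0.05082305 0.0636251  0.09829979] [ 0.41890807 -0.19731632  0.12159534] [ 0.4271312  -0.16399618  0.14381658]
  z0.15 [ 0.5   -0.108  0.15 ] [ 0.627 -0.005  0.2  ]
  z0.20 [ 0.505 -0.11   0.2  ] [ 0.625 -0.008  0.25 ]
  z0.25 [ 0.53  -0.077  0.25 ] [ 0.606 -0.017  0.3  ]
  z0.30 [ 0.524 -0.078  0.3  ] [ 0.615 -0.015  0.35 ]
  z0.35 [ 0.529 -0.106  0.35 ] [ 0.623 -0.001  0.4  ]
  z0.40 [ 0.528 -0.116  0.4  ] [ 0.622 -0.002  0.45 ]
  z0.45 [ 0.301 -0.109  0.45 ] [0.627 0.217 0.5  ]
```

Clear of the lid: below z 0.4 the arm stays more than 10 cm away. Descending to the grip point.

Emit:
{"fn": "step_arm", "kwargs": {
  "targets": [
    [85,[0,0,30],[0,0,0]],
    [85,[0,0,60],[0,0,0]],
    [85,[0,0,85],[0,0,0]],
    [85,[0,0,105],[0,0,0]],
    [85,[0,0,115],[0,0,0]],
    [85,[0,0,123],[0,0,0]],
    [85,[0,0,130],[0,0,0]],
    [85,[0,0,130],[0,0,0]],
    [85,[0,0,130],[0,0,0]]
  ]
}}

```text
time: 3.05
position: [0.5631, -0.0638, 0.1205]
eef_rot: [2.835, 1.352, 0.001]
ft_force: [1.1, 0.1, 0.1]
gripper_width: 0.0851
grasp_force: 0.0
```

Emit:
{"fn": "step_arm", "kwargs": {
  "targets": [
    [15,[0,0,0],[0,0,0]],
    [15,[0,0,0],[0,0,0]],
    [15,[0,0,0],[0,0,0]],
    [15,[0,0,0],[0,0,0]],
    [15,[0,0,0],[0,0,0]],
    [15,[0,0,0],[0,0,0]],
    [15,[0,0,0],[0,0,0]],
    [15,[0,0,0],[0,0,0]],
    [15,[0,0,0],[0,0,0]],
    [15,[0,0,0],[0,0,0]]
  ],
  "force": 40
}}

```text
time: 4.05
position: [0.5631, -0.0639, 0.1201]
eef_rot: [2.835, 1.352, 0.001]
ft_force: [2.9, -2.9, 1.6]
gripper_width: 0.0236
grasp_force: 40.5
```

```bash
python3 - <<'E'
from h import *
from workcell import bot
rep(bot.sense())
E
```

```text
t 4.05 p [ 0.5631 -0.0639  0.1201] yaw_y -0.681 tilt [ 0.0005 -0.0003] q [-0.257  0.402 -0.202  0.966 -0.     1.995] F [ 2.9 -2.9  1.6] T [-0.52 -0.65 -0.01] w 0.0236 g 40.48203706741333
```

Gripped: width 23.6 mm, lateral force about 4 N. First quarter turn counter-clockwise (tool z negative).

Emit:
{"fn": "step_arm", "kwargs": {
  "targets": [
    [15,[0,0,0],[0,0,-0.05]],
    [15,[0,0,0],[0,0,-0.1]],
    [15,[0,0,0],[0,0,-0.2]],
    [15,[0,0,0],[0,0,-0.3]],
    [15,[0,0,0],[0,0,-0.4]],
    [15,[0,0,0],[0,0,-0.5]],
    [15,[0,0,0],[0,0,-0.6]],
    [15,[0,0,0],[0,0,-0.7]],
    [15,[0,0,0],[0,0,-0.8]],
    [15,[0,0,0],[0,0,-0.9]],
    [15,[0,0,0],[0,0,-1.0]],
    [15,[0,0,0],[0,0,-1.1]],
    [15,[0,0,0],[0,0,-1.2]],
    [15,[0,0,0],[0,0,-1.3]],
    [15,[0,0,0],[0,0,-1.4]],
    [15,[0,0,0],[0,0,-1.5]],
    [15,[0,0,0],[0,0,-1.57]],
    [15,[0,0,0],[0,0,-1.57]]
  ]
}}

```text
time: 5.85
position: [0.5631, -0.0643, 0.1201]
eef_rot: [1.047, 2.961, -0.002]
ft_force: [2.9, -4.1, 1.1]
gripper_width: 0.0234
grasp_force: 39.1
```

```bash
python3 - <<'E'
from h import *
from workcell import bot
rep(bot.sense())
c=bot.camera("scene");cv2.imwrite("pics/b.png",cv2.resize(c["image"][140:270,240:380,::-1],None,fx=4,fy=4))
E
```

```text
t 5.85 p [ 0.5631 -0.0643  0.1201] yaw_y 0.8913 tilt [ 0.0004 -0.0013] q [-0.257  0.402 -0.202  0.965 -0.001  0.423] F [ 2.9 -4.1  1.1] T [-1.25 -0.53  0.02] w 0.0234 g 39.1488915681839
```

View pics/b.png

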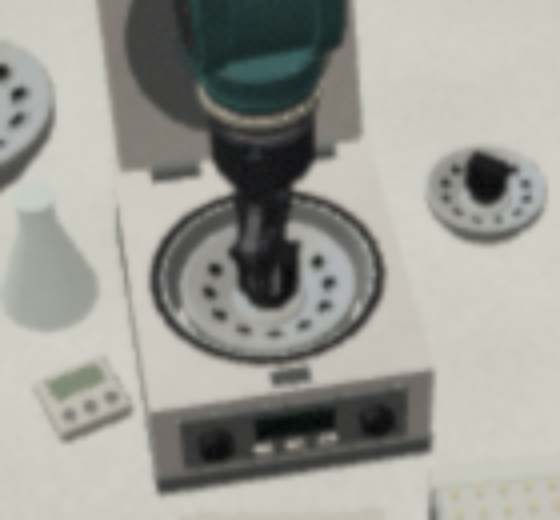

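The rotor has turned with the gripper inside the bowl, at about crop (265,280), and forces are low. Continuing.

Emit:
{"fn": "step_arm", "kwargs": {
  "targets": [
    [15,[0,0,0],[0,0,-0.1]],
    [15,[0,0,0],[0,0,-0.2]],
    [15,[0,0,0],[0,0,-0.3]],
    [15,[0,0,0],[0,0,-0.4]],
    [15,[0,0,0],[0,0,-0.5]],
    [15,[0,0,0],[0,0,-0.6]],
    [15,[0,0,0],[0,0,-0.7]],
    [15,[0,0,0],[0,0,-0.8]],
    [15,[0,0,0],[0,0,-0.9]],
    [15,[0,0,0],[0,0,-1.0]],
    [15,[0,0,0],[0,0,-1.1]],
    [15,[0,0,0],[0,0,-1.2]],
    [15,[0,0,0],[0,0,-1.3]],
    [15,[0,0,0],[0,0,-1.4]],
    [15,[0,0,0],[0,0,-1.5]],
    [15,[0,0,0],[0,0,-1.5]]
  ]
}}

```text
time: 7.5
position: [0.5635, -0.0644, 0.1201]
eef_rot: [-1.254, 2.88, -0.003]
ft_force: [4.3, -6.2, -2.7]
gripper_width: 0.0236
grasp_force: 39.6
```

Emit:
{"fn": "step_arm", "kwargs": {
  "targets": [
    [15,[0,0,0],[0,0,-0.1]],
    [15,[0,0,0],[0,0,-0.2]],
    [15,[0,0,0],[0,0,-0.3]],
    [15,[0,0,0],[0,0,-0.4]],
    [15,[0,0,0],[0,0,-0.5]],
    [15,[0,0,0],[0,0,-0.6]],
    [15,[0,0,0],[0,0,-0.7]],
    [15,[0,0,0],[0,0,-0.8]],
    [15,[0,0,0],[0,0,-0.9]],
    [15,[0,0,0],[0,0,-1.0]],
    [15,[0,0,0],[0,0,-1.1]],
    [15,[0,0,0],[0,0,-1.2]],
    [15,[0,0,0],[0,0,-1.3]],
    [15,[0,0,0],[0,0,-1.4]],
    [15,[0,0,0],[0,0,-1.5]],
    [15,[0,0,0],[0,0,-1.5]]
  ]
}}

```text
time: 9.1
position: [0.5635, -0.064, 0.1201]
eef_rot: [-2.881, 1.252, -0.002]
ft_force: [4.8, -3.2, -2.5]
gripper_width: 0.0236
grasp_force: 39.7
```

Emit:
{"fn": "step_arm", "kwargs": {
  "targets": [
    [85,[0,0,0],[0,0,0]],
    [85,[0,0,0],[0,0,0]],
    [85,[0,0,0],[0,0,0]],
    [85,[0,0,0],[0,0,0]],
    [85,[0,0,0],[0,0,0]],
    [85,[0,0,0],[0,0,0]],
    [85,[0,0,0],[0,0,0]],
    [85,[0,0,0],[0,0,0]],
    [85,[0,0,0],[0,0,0]]
  ]
}}

```text
time: 10.0
position: [0.5628, -0.0638, 0.12]
eef_rot: [2.879, -1.257, -0.0]
ft_force: [0.4, -0.7, 0.5]
gripper_width: 0.0846
grasp_force: 0.0
```

```bash
python3 - <<'E'
from h import *
from workcell import bot
rep(bot.sense())
E
```

```text
t 10.0 p [ 0.5628 -0.0638  0.12  ] yaw_y -2.3942 tilt [-0. -0.] q [-0.257  0.402 -0.203  0.966 -0.    -2.575] F [ 0.4 -0.7  0.5] T [ 0.05 -0.05 -0.03] w 0.0846 g 0.0
```

Emit:
{"fn": "step_arm", "kwargs": {
  "targets": [
    [85,[1,0,-20],[0,0,0]],
    [85,[1,0,-40],[0,0,0]],
    [85,[1,0,-40],[0,0,0.14]],
    [85,[1,0,-40],[0,0,0.28]],
    [85,[1,0,-40],[0,0,0.42]],
    [85,[1,0,-40],[0,0,0.56]],
    [85,[1,0,-40],[0,0,0.7]],
    [85,[1,0,-40],[0,0,0.84]],
    [85,[1,0,-40],[0,0,0.98]],
    [85,[1,0,-40],[0,0,1.12]],
    [85,[1,0,-40],[0,0,1.26]],
    [85,[1,0,-40],[0,0,1.4]],
    [85,[1,0,-40],[0,0,1.54]],
    [85,[1,0,-40],[0,0,1.57]],
    [85,[1,0,-40],[0,0,1.57]]
  ]
}}

```text
time: 11.5
position: [0.5635, -0.0645, 0.16]
eef_rot: [-1.152, 2.923, 0.0]
ft_force: [0.7, 0.2, -0.0]
gripper_width: 0.0851
grasp_force: 0.0
```

Emit:
{"fn": "step_arm", "kwargs": {
  "targets": [
    [85,[0,0,0],[0,0,0.14]],
    [85,[0,0,0],[0,0,0.28]],
    [85,[0,0,0],[0,0,0.42]],
    [85,[0,0,0],[0,0,0.56]],
    [85,[0,0,0],[0,0,0.7]],
    [85,[0,0,0],[0,0,0.84]],
    [85,[0,0,0],[0,0,0.98]],
    [85,[0,0,0],[0,0,1.12]],
    [85,[0,0,0],[0,0,1.26]],
    [85,[0,0,0],[0,0,1.4]],
    [85,[0,0,0],[0,0,1.54]],
    [85,[0,0,0],[0,0,1.57]],
    [85,[0,0,0],[0,0,1.57]]
  ]
}}

```text
time: 12.8
position: [0.5635, -0.0645, 0.16]
eef_rot: [1.249, 2.883, 0.0]
ft_force: [-0.0, 0.2, -0.8]
gripper_width: 0.0846
grasp_force: 0.0
```

```bash
python3 - <<'E'
from h import *
from workcell import bot
s=bot.sense();rep(s);print(go(s,[.5635,-.0645,.12],-2.3942+np.pi))
E
```

```text
t 12.8 p [ 0.5635 -0.0645  0.16  ] yaw_y 0.7533 tilt [0. 0.] q [-0.258  0.376 -0.129  1.066  0.     0.56 ] F [-0.   0.2 -0.8] T [0.01 0.03 0.  ] w 0.0846 g 0.0
(array([ 0., -0., 40.]), array([0.    , 0.    , 0.0059]))
```

Emit:
{"fn": "step_arm", "kwargs": {
  "targets": [
    [85,[0,0,15],[0,0,0.006]],
    [85,[0,0,30],[0,0,0.006]],
    [85,[0,0,41],[0,0,0.006]],
    [85,[0,0,41],[0,0,0.006]],
    [15,[0,0,41],[0,0,0.006]],
    [15,[0,0,41],[0,0,0.006]],
    [15,[0,0,41],[0,0,0.006]],
    [15,[0,0,41],[0,0,0.006]],
    [15,[0,0,41],[0,0,0.006]],
    [15,[0,0,41],[0,0,0.006]],
    [15,[0,0,41],[0,0,0.006]],
    [15,[0,0,41],[0,0,0.006]],
    [15,[0,0,41],[0,0,0.006]],
    [15,[0,0,41],[0,0,0.006]]
  ],
  "force": 40
}}

```text
time: 14.2
position: [0.5637, -0.0646, 0.1194]
eef_rot: [1.263, 2.876, 0.0]
ft_force: [-1.7, -0.5, 6.0]
gripper_width: 0.0234
grasp_force: 40.1
```

Emit:
{"fn": "step_arm", "kwargs": {
  "targets": [
    [15,[0,0,0],[0,0,-0.1]],
    [15,[0,0,0],[0,0,-0.2]],
    [15,[0,0,0],[0,0,-0.3]],
    [15,[0,0,0],[0,0,-0.4]],
    [15,[0,0,0],[0,0,-0.5]],
    [15,[0,0,0],[0,0,-0.6]],
    [15,[0,0,0],[0,0,-0.7]],
    [15,[0,0,0],[0,0,-0.8]],
    [15,[0,0,0],[0,0,-0.9]],
    [15,[0,0,0],[0,0,-1.0]],
    [15,[0,0,0],[0,0,-1.1]],
    [15,[0,0,0],[0,0,-1.2]],
    [15,[0,0,0],[0,0,-1.3]],
    [15,[0,0,0],[0,0,-1.3]]
  ]
}}

```text
time: 15.6
position: [0.5641, -0.0649, 0.1194]
eef_rot: [-0.737, 3.053, -0.002]
ft_force: [1.9, -3.1, 5.4]
gripper_width: 0.0233
grasp_force: 39.9
```

Emit:
{"fn": "step_arm", "kwargs": {
  "targets": [
    [15,[0,0,0],[0,0,-0.1]],
    [15,[0,0,0],[0,0,-0.2]],
    [15,[0,0,0],[0,0,-0.3]],
    [15,[0,0,0],[0,0,-0.4]],
    [15,[0,0,0],[0,0,-0.5]],
    [15,[0,0,0],[0,0,-0.6]],
    [15,[0,0,0],[0,0,-0.7]],
    [15,[0,0,0],[0,0,-0.8]],
    [15,[0,0,0],[0,0,-0.9]],
    [15,[0,0,0],[0,0,-1.0]],
    [15,[0,0,0],[0,0,-1.1]],
    [15,[0,0,0],[0,0,-1.2]],
    [15,[0,0,0],[0,0,-1.3]],
    [15,[0,0,0],[0,0,-1.3]]
  ]
}}

```text
time: 17.0
position: [0.5643, -0.0646, 0.1194]
eef_rot: [-2.432, 1.987, -0.002]
ft_force: [3.1, -0.5, 3.8]
gripper_width: 0.0234
grasp_force: 40.0
```

```bash
python3 - <<'E'
from h import *
from workcell import bot
s=bot.sense();rep(s)
E
```

```text
t 17.0 p [ 0.5643 -0.0646  0.1194] yaw_y -2.9412 tilt [ 0.0018 -0.0002] q [-0.258  0.404 -0.201  0.963  0.    -2.029] F [ 3.1 -0.5  3.8] T [-0.11 -0.8  -0.  ] w 0.0234 g 40.00211298465729
```

About 411° turned in total, well over a full turn. Now I'll grip harder and lift straight up, slowly at first.

Emit:
{"fn": "step_arm", "kwargs": {
  "targets": [
    [15,[0,0,0],[0,0,0]],
    [15,[0,0,0],[0,0,0]],
    [15,[0,0,0],[0,0,0]],
    [15,[0,0,0],[0,0,0]],
    [15,[0,0,-2],[0,0,0]],
    [15,[0,0,-4],[0,0,0]],
    [15,[0,0,-7],[0,0,0]],
    [15,[0,0,-10],[0,0,0]],
    [15,[0,0,-13],[0,0,0]],
    [15,[0,0,-16],[0,0,0]],
    [15,[0,0,-20],[0,0,0]],
    [15,[0,0,-20],[0,0,0]],
    [15,[0,0,-20],[0,0,0]]
  ],
  "force": 90
}}

```text
time: 18.3
position: [0.5633, -0.0645, 0.1389]
eef_rot: [2.433, -1.987, -0.0]
ft_force: [-0.0, 0.2, -5.0]
gripper_width: 0.0228
grasp_force: 89.3
```

```bash
python3 - <<'E'
from h import *
from workcell import bot
s=bot.sense();rep(s)
E
```

```text
t 18.3 p [ 0.5633 -0.0645  0.1389] yaw_y -2.9407 tilt [-0.0004  0.    ] q [-0.258  0.389 -0.168  1.014 -0.    -2.029] F [-0.   0.2 -5. ] T [-0.    0.02  0.04] w 0.0228 g 89.26854729652405
```

Lifted free, carrying 5 N, which fits a 0.5 kg rotor. Continuing up another 145 mm.

Emit:
{"fn": "step_arm", "kwargs": {
  "targets": [
    [15,[0,0,-5],[0,0,0]],
    [15,[0,0,-12],[0,0,0]],
    [15,[0,0,-22],[0,0,0]],
    [15,[0,0,-34],[0,0,0]],
    [15,[0,0,-46],[0,0,0]],
    [15,[0,0,-58],[0,0,0]],
    [15,[0,0,-70],[0,0,0]],
    [15,[0,0,-82],[0,0,0]],
    [15,[0,0,-94],[0,0,0]],
    [15,[0,0,-106],[0,0,0]],
    [15,[0,0,-118],[0,0,0]],
    [15,[0,0,-128],[0,0,0]],
    [15,[0,0,-137],[0,0,0]],
    [15,[0,0,-142],[0,0,0]],
    [15,[0,0,-145],[0,0,0]],
    [15,[0,0,-145],[0,0,0]],
    [15,[0,0,-145],[0,0,0]],
    [15,[0,0,-145],[0,0,0]],
    [15,[0,0,-145],[0,0,0]]
  ]
}}

```text
time: 20.2
position: [0.5634, -0.0645, 0.2837]
eef_rot: [2.433, -1.987, -0.001]
ft_force: [0.0, -0.2, -4.8]
gripper_width: 0.0229
grasp_force: 89.3
```

```bash
python3 - <<'E'
from h import *
from workcell import bot
s=bot.sense();rep(s)
c=bot.camera("scene");cv2.imwrite("pics/c.png",cv2.resize(c["image"][80:300,180:440,::-1],None,fx=2.5,fy=2.5))
E
```

```text
t 20.2 p [ 0.5634 -0.0645  0.2837] yaw_y -2.9402 tilt [-0.0005  0.0001] q [-0.258  0.331  0.141  1.382 -0.    -2.03 ] F [ 0.  -0.2 -4.8] T [-0.01 -0.01 -0.01] w 0.0229 g 89.26027178764343
```

View pics/c.png

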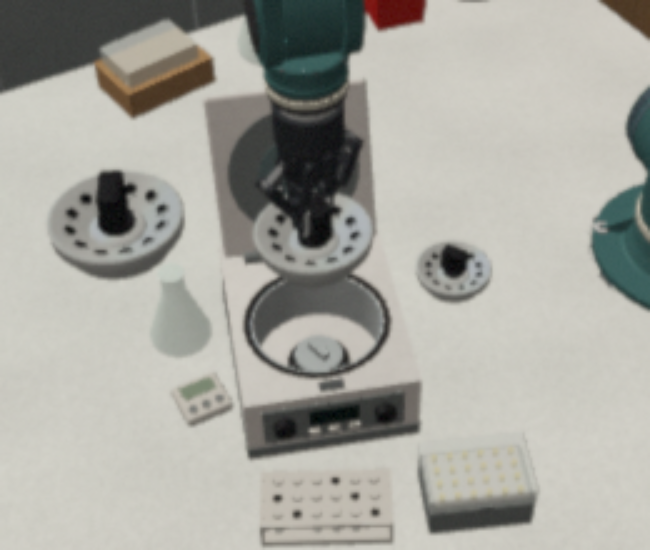

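The rotor is held level above the empty bowl, centred at about crop (313,235). The flange shows at (318,352), and the bystanders haven't moved. The underside is at about z 0.209, 10 cm above the rim.

```bash
python3 -c "
from workcell import bot
print(bot.hand_in())"
```

```text
the job is handed in; nothing more can be done
None
```

The job is handed in: I turned the rotor about 411° counter-clockwise on its drive, lifted it straight off, and the gripper is holding it steady and level about 10 cm above the casing rim, with nothing else moved.

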